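# Cock the tube kicker, load a tube, trip it

### The arm

A 6-joint arm with a two-finger parallel gripper is mounted at the origin on the work surface. World frame = base frame: x ahead of the robot, y to its left, z up, the work surface at z = 0. Lengths are in m, angles in rad, forces in N, time in s.
With the tool pointing down it reaches from about 0.3 to 0.875 m from the base axis. Payload 6.4 kg.
Tool frame: the origin (TCP) lies at the very end of the fingers, on their centre line; the grasp point (between the pads) lies 19 mm behind it; x points along the fingers, y is the direction in which the jaws open and shut, and the axes are right-handed (so a half turn about x gives the same grasp; the last joint's range is limited). The gripper opens to 85 mm and grips with 20 to 120 N. Pads are 22 mm wide; open, the fingers measure 114 mm over their backs; the gripper's body (76 mm by 85 mm) begins 54 mm behind the grasp point. The pads swing forward as they close: fully open they stand 13 mm farther back than shut.
Start: joints at [0.931, 0.181, 1.607, -0, 1.354, -0.206], TCP at [0.242, 0.522, 0.195] pointing down, gripper open.
Joint ranges: [-2.99, 2.99], [-0.89, 2.07], [0.3, 2.58], [-1.14, 4.28], [0, 2.63], [-3.12, 3.12]. Speed limits (rad/s): [2.57, 2.57, 3.01, 3.14, 3.14, 3.14].

### API

Orientations are given as a unit quaternion [w, x, y, z].
In Python, from bench import status, optics, hand_in gives the robot as it stands. The module is installed in compiled form; this text tells all that it offers.
- The arm moves only by the shell command python3 -m jog 'ROWS'. ROWS is JSON, one flat list of numbers, 5 for each row, row after row: the shift along the tool's x, y, z in mm, then the turn about the tool's x in degrees, then the opening in per cent of the stroke, from 0 (shut) to 100 (fully open). In form: [tx, ty, tz, yaw, gripper, tx, ty, tz, yaw, gripper, ...]. A call has exactly 5 rows; each row is the pose to reach, as a shift and turn from the pose commanded when the call began, along the tool's axes at that moment; what a row does not reach only later rows make up. A row lasts 1/10 s, in which the tool goes at most 50 mm and 8.59 degrees, less where a joint would pass 70% of its speed; a pose out of reach is approached as far as the arm can. A call with a gripper value outside its range is refused whole. The fingers move at their own pace and stop on an object; the grip force is fixed at half the most. Time passes only in rows, so rows that repeat a pose let the fingers close, or fill a call up. It gives the time, the measured TCP pose, the force and the opening at its end, in the units of the state.
- status.get_obs(): the state, without advancing time (a new reading comes with each control period).
- optics.camera(name): name is "side" or "top" or "wrist"; returns the picture (420x560x3 uint8, red, green, blue); there is no depth.
- optics.get_calibration(name): a dict with "vertical_fov" (degrees; the focal length in pixels is half the picture's height over the tangent of half this angle, whatever the lens; pixels are square), "cx", "cy" (the principal point, pixels), "extrinsics" (4x4, takes a point from camera to world coordinates). Camera axes: x right, y up, looking along -z (the intrinsics and any distortion apply to the point x, -y, -z); pixel columns grow to the right and rows downward; lengths in m; the calibration is good to about 2 mm. A picture is of the moment at which its call begins: read the wrist's pose just before it. get_calibration takes no time and is no camera call; for the wrist camera it gives the pose at the moment of the call.
- hand_in(): hands the job in, once; it reports no verdict.
The state is a dict: "time_s": time; "q": joint angles; "dq": joint speeds; "joint_efforts": joint torques, N m; "eef_pos": TCP position; "eef_rot": TCP orientation; "wrist_force": force on the tool from outside, world axes, zero at the start; "torque": the same for the moment, N m; "opening": opening from 0.0 (shut) to 1.0 (fully open).
Only numpy, scipy, OpenCV 4.12 (cv2) and the standard library are available. Lean on these libraries where they do the work, as an engineer would, in place of code of your own. Each camera call takes 0.05 s, during which the arm holds its last target. There are 200 camera calls.

### The job

The kicker at this tube-sorting station has been fired: push its blue upright handle round, away from you, against the spring until the hidden sear catches and the lever stays cocked when you let go, running it only gently onto the soft end stop just behind the catch. Then stand the red-capped tube, in its black carrier, upright inside the yellow ring in front of the cocked paddle and let go, and press the red trigger so that the paddle kicks the tube, still upright, into the walled bay past the yellow line. Let the kicker do it, do not move the tube into the bay yourself, and leave the other things on the table where they are.

Things in the scene. Friction and masses are not known exactly. Their poses are not given: they have to be found in the camera images.
- station: White kicker station, fixed; place and heading vary. Origin on the lever's pivot axis at table height; x along the lane to the bay, y left, z up. Grey lane at +y: centre line y = 105 mm, floor 8 mm high, 54 mm wide between white walls 45 mm high (inner wall only from x = 45, end wall at x = 200). Sear housing, 42 mm high: x -57 to 93, y -133 to -33. All within x -120 to 215, y -143 to 142 mm.
- lever (a joint): Angle q (rad) of the lever, turning level about the pivot. 0 = fired, at rest; grows anticlockwise from above as it is cocked. Handle at the station's 120 mm * (sin(q-0.25), -cos(q-0.25)). The sear catches at about 0.95, but up to 0.25 earlier or later, unseen: it must be felt. The soft end stop is met 0.03 rad past the catch. Let go before the catch, it flies back; caught, it stays.
- handle (a point): Top centre of the blue handle post on the lever: 16 mm diameter, z 58 to 108 mm, 120 mm from the pivot. Pushing it round takes about 4 N at the start, 7 to 10 N at the catch, plus up to 2 N on the sear's ramp; on the end stop the force rises by a further 3 N per mm. The aluminium lever bar below it is 16 mm wide, z 46 to 58 mm, 125 mm long each way from the pivot.
- paddle (a point): Middle of the orange paddle at the lever's other end, 97 mm from the pivot: 16 mm thick, 55 mm long (70 to 125 mm from the pivot), hanging from z = 46 to 12 mm over the lane. It swings back, towards -x of the station, as the lever is cocked.
- stop: The soft rubber end stop, hidden in the housing, 80 mm from the pivot; origin on the pivot axis. More than 24 N on it (about 16 N on the handle above the spring's own pull) is overdriving. It does not show where the sear catches.
- trigger_top (a point): Top centre of the red trigger pad, 30 mm diameter, 52 mm above the table, on a dark block at the station's (-93, 0) mm. Pressed straight down it moves 10 mm against 3 to 7 N, frees the sear after 6 to 9 mm, then bottoms hard; it springs back up.
- seat (a point): Centre of the yellow ring (inner radius 24 mm, outer 28 mm) on the lane floor, at the station's (0, 105, 8) mm, where the tube's carrier must stand. Free only when the lever is cocked; the paddle is then at least 15 mm behind a carrier at its centre.
- bay (a point): Middle of the bay, on the lane floor, at the station's (125, 105, 8) mm. The bay runs from the yellow line across the lane (x = 55 mm) to the end wall (x = 200 mm).
- red_tube: The sample tube with a red cap, fixed in a round black carrier with a silver band; one rigid piece, about 90 g, standing on the table. Origin: centre of the underside, z up. Carrier 40 mm diameter, 30 mm high; tube 16 mm diameter; red cap 19 mm diameter from 80 to 100 mm height, the place to grip.
- blue_tube: Same tube and carrier with a blue cap; leave alone. Origin: centre of the underside.
- yellow_tube: Same tube and carrier with a yellow cap; leave alone. Origin: centre of the underside.
- sanitiser: Blue bottle, 64 mm diameter, 160 mm tall; leave alone. Origin: centre of the underside.
- label_roll: White paper-faced label roll lying flat, 64 mm diameter, 28 mm high; leave alone. Origin: centre of the underside.
- buffer_jar: Small amber jar, 52 mm diameter, 70 mm tall; leave alone. Origin: centre of the underside.
- marker: Blue marker pen lying down, 130 x 14 x 12 mm; leave alone. Origin: centre of the underside.
Mind the look-alikes: they are no part of the job. Leave any pink look-alike of the red_tube alone.

How it is judged:
By the outcome, as a careful person would: the job done as asked, in the order asked, and still so for the second after the job is handed in, with the robot touching nothing.
It also fails if it takes over 72 s, if anything falls off the work surface, if the arm or the gripper's body presses on something with over 40 N, if the wrist force passes 120 N, or if a joint passes its speed limit or range.

## Working session

There is one attempt and no reset: what is moved stays moved. The work goes in short steps, Python scripts to look and compute and a shell command to move; the robot and the scene stay as the last step left them, time stands still between calls to the robot, and variables do not carry over. Pictures are saved under pics/ and viewed, on a budget of 10 in all, crops included, one or two more only if the job needs it, and the job is handed in when it is done.

```bash
mkdir -p pics; cat > h.py <<'E'
import numpy as np, cv2
from bench import status, optics
def cal(n):
    c=optics.get_calibration(n); f=210/np.tan(np.radians(c['vertical_fov'])/2)
    return f,c['cx'],c['cy'],np.array(c['extrinsics']),c
def ray(n,u,v,C=None):
    f,cx,cy,T,_=C or cal(n); d=T[:3,:3]@np.array([(u-cx)/f,-(v-cy)/f,-1]); return T[:3,3],d
def onz(n,u,v,z,C=None):
    o,d=ray(n,u,v,C); return o+d*(z-o[2])/d[2]
def proj(n,p,C=None):
    f,cx,cy,T,_=C or cal(n); q=T[:3,:3].T@(np.array(p)-T[:3,3]); return cx+f*q[0]/-q[2], cy-f*q[1]/-q[2]
E
python3 - <<'E'
from h import *
for n in ['top','side']:
    im=optics.camera(n); cv2.imwrite(f'pics/{n}0.png',im[:,:,::-1]); c=cal(n); print(n,c[4])
o=status.get_obs(); print(o)
E
```

```text
top {'vertical_fov': 47.08537501752344, 'cx': 275.1748234990714, 'cy': 211.8299594208128, 'extrinsics': array([[-9.95017964e-04,  9.97704665e-01, -6.77082780e-02,
         4.85413903e-01],
       [-9.99746508e-01, -2.51543952e-03, -2.23739261e-02,
        -5.15404802e-03],
       [-2.24928866e-02,  6.76688520e-02,  9.97454258e-01,
         1.37004362e+00],
       [ 0.00000000e+00,  0.00000000e+00,  0.00000000e+00,
         1.00000000e+00]])}
side {'vertical_fov': 45.39807914242755, 'cx': 285.5618584207073, 'cy': 208.4506102380563, 'extrinsics': array([[ 0.69109623,  0.51762897, -0.50442666, -0.07409668],
       [-0.72247535,  0.47507301, -0.50232959, -0.66326638],
       [-0.02038085,  0.71159391,  0.70229533,  1.02112759],
       [ 0.        ,  0.        ,  0.        ,  1.        ]])}
{'time_s': 0.1, 'q': array([ 9.30691864e-01,  1.81453611e-01,  1.60785997e+00,  4.15253668e-05,
        1.35381700e+00, -2.06265851e-01]), 'dq': array([-6.99476501e-04, -1.46971968e-03, -3.41012012e-03,  9.88486304e-04,
        7.20138678e-05,  2.92839698e-04]), 'joint_efforts': array([-1.43120407e-03, -4.45880806e+01, -3.52239740e+01, -3.89611023e-04,
        4.12968991e-03, -5.41846964e-05]), 'eef_pos': array([0.24133642, 0.52132107, 0.1947049 ]), 'eef_rot': array([ 0.69029856,  0.15169821,  0.69077129, -0.15267798]), 'wrist_force': array([ 0.0905143 , -0.49139977,  0.07591142]), 'torque': array([-0.0547978 ,  0.01117028,  0.00032208]), 'opening': 0.9948493264760291}
```

View pics/top0.png

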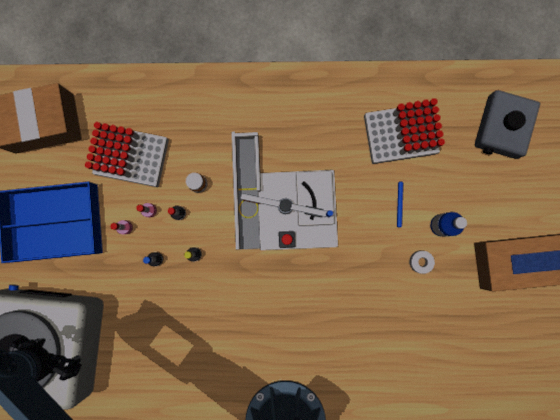

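View pics/side0.png

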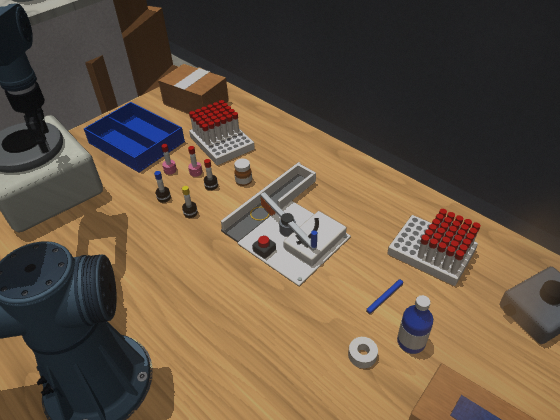

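The top view shows the station with its pivot near (286,206), trigger (287,239), blue handle (330,213) and the lane on the left. Red-capped candidates:
- (177,212), black carrier: this fits the description.
- (147,209) and (121,227), pink carriers: these are look-alikes.

Next I'll confirm the choice with a crop and measure.

```bash
cat >> h.py <<'E'
def blobs(im,col,amin=8,roi=None):
    h=cv2.cvtColor(im,cv2.COLOR_RGB2HSV); H,S,V=[h[...,i].astype(int) for i in range(3)]
    m={'red':((H<8)|(H>172))&(S>170)&(V>90),'blue':(H>105)&(H<130)&(S>150)&(V>70),'yellow':(H>22)&(H<35)&(S>150)&(V>100),'orange':(H>5)&(H<18)&(S>200)&(V>120)}[col].astype(np.uint8)
    if roi: 
        k=np.zeros_like(m); k[roi[1]:roi[3],roi[0]:roi[2]]=1; m*=k
    n,_,st,ce=cv2.connectedComponentsWithStats(m)
    return [(ce[i].round(1).tolist(),st[i].tolist()) for i in range(1,n) if st[i][4]>=amin]
E
python3 - <<'E'
from h import *
t=cv2.imread('pics/top0.png')[:,:,::-1].copy(); s=cv2.imread('pics/side0.png')[:,:,::-1].copy()
for n,im,rois in [('top',t,{'red':(110,195,310,255),'blue':(310,200,345,225),'yellow':(180,180,270,265)}),('side',s,{'red':(150,130,290,260),'blue':(300,225,325,252),'yellow':(170,180,290,230)})]:
    for c,r in rois.items():
        for b in blobs(im,c,5,r): print(n,c,b, *[onz(n,*b[0],z)[:2].round(4) for z in (.052,.1,.108)])
a=cv2.resize(t[180:280,100:350],None,fx=3,fy=3,interpolation=cv2.INTER_CUBIC); b=cv2.resize(s[130:290,140:360],None,fx=3,fy=3,interpolation=cv2.INTER_CUBIC)[:290*3]
b=cv2.resize(b,(410,298)); cv2.imwrite('pics/crop.png',np.vstack([a,np.hstack([b,np.zeros((298,750-410,3),np.uint8)])])[:,:,::-1])
E
```

```text
top red ([139.4, 207.7], [137, 205, 6, 7, 34]) [0.5873 0.3993] [0.5835 0.3846] [0.5829 0.3821]
top red ([170.6, 210.5], [168, 208, 6, 7, 34]) [0.5793 0.3126] [0.5759 0.3011] [0.5753 0.2991]
top red ([113.4, 225.9], [110, 223, 7, 7, 37]) [0.5371 0.4706] [0.5352 0.4533] [0.5349 0.4504]
top red ([286.5, 238.9], [282, 234, 10, 11, 84]) [ 0.5007 -0.0064] [ 0.5002 -0.0064] [ 0.5001 -0.0064]
top blue ([329.3, 212.9], [327, 211, 6, 5, 24]) [ 0.5716 -0.1236] [ 0.5684 -0.1193] [ 0.5679 -0.1186]
top yellow ([247.0, 189.0], [242, 189, 11, 1, 11]) [0.6381 0.102 ] [0.6325 0.0981] [0.6316 0.0974]
top yellow ([256.6, 204.4], [256, 203, 2, 4, 5]) [0.5955 0.0754] [0.5915 0.0725] [0.5908 0.072 ]
top yellow ([187.2, 254.6], [184, 252, 7, 7, 37]) [0.4582 0.2653] [0.4592 0.2555] [0.4593 0.2538]
side red ([163.9, 145.4], [162, 144, 5, 4, 17]) [0.5666 0.5116] [0.5349 0.4534] [0.5296 0.4437]
side red ([190.6, 147.4], [188, 146, 6, 4, 20]) [0.6175 0.4402] [0.5832 0.3856] [0.5775 0.3765]
side red ([206.6, 160.4], [204, 159, 6, 4, 21]) [0.6098 0.3526] [0.5759 0.3023] [0.5703 0.2939]
side red ([263.2, 239.7], [258, 236, 11, 8, 69]) [ 0.4996 -0.007 ] [ 0.4712 -0.0395] [ 0.4665 -0.0449]
side blue ([313.6, 232.5], [311, 231, 6, 4, 19]) [ 0.6069 -0.0861] [ 0.5731 -0.1147] [ 0.5675 -0.1195]
side yellow ([184.7, 187.7], [182, 186, 7, 5, 26]) [0.4867 0.3034] [0.4589 0.2556] [0.4543 0.2476]
```

View pics/crop.png

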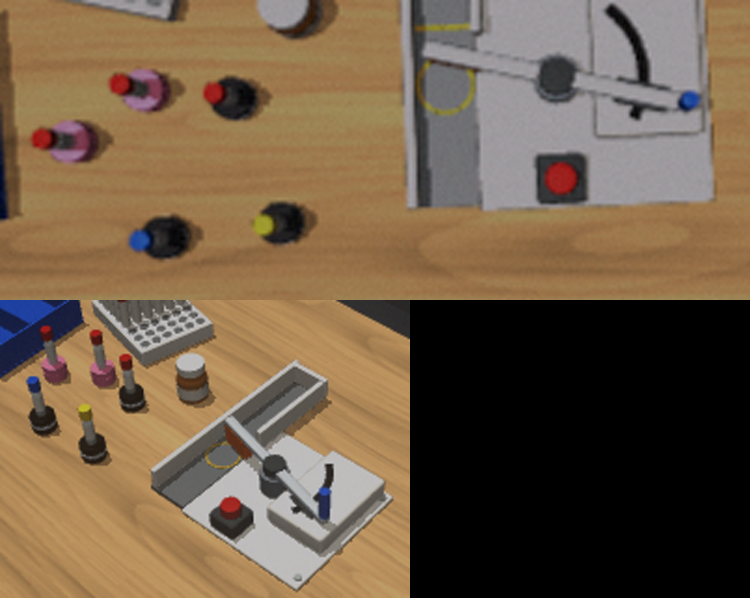

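The crop confirms it: the red-capped tube in the black carrier with a silver band is the one at (0.576, 0.302), and the other two red caps have pink carriers. Both views agree on:
- **Trigger:** (0.500, -0.007)
- **Handle:** (0.568, -0.119)
- **Station heading:** about 2.5°

I'll move to above and behind the handle.

```bash
cat >> h.py <<'E'
from scipy.spatial.transform import Rotation as Rn
def go(p,ang=None):
    "shift for target p (m) and world angle (deg) of tool z"
    o=status.get_obs(); w,x,y,z=o['eef_rot']; R=Rn.from_quat([x,y,z,w]).as_matrix()
    a=np.degrees(np.arctan2(R[1,2],R[0,2])); s=R.T@(np.array(p)-o['eef_pos'])*1000
    print('t',o['time_s'],'pos',o['eef_pos'].round(4),'ang',a.round(1),'open',round(o['opening'],3),'F',o['wrist_force'].round(1),'shift',s.round(1),'yaw',None if ang is None else round(a-ang,1))
E
python3 -m jog '[0,-30,35,0,14, 0,-60,70,0,14, 0,-90,105,0,14, 0,-120,140,0,14, 0,-150,175,0,14]'
python3 -m jog '[0,-30,35,0,14, 0,-60,70,0,14, 0,-90,105,0,14, 0,-120,140,0,14, 0,-150,175,0,14]'
python3 -m jog '[0,-30,35,-3,14, 0,-60,70,-6,14, 0,-90,105,-9,14, 0,-120,140,-12,14, 0,-150,175,-13,14]'
python3 - <<'E'
from h import *
go([.529,-.111,.195],-11.8)
c=cal('wrist'); im=optics.camera('wrist'); cv2.imwrite('pics/w1.png',im[:,:,::-1]); np.save('w1.npy',c[3]); print(c[4])
for k in ['red','blue','yellow']: print(k,blobs(im,k,30))
print(proj('wrist',[.568,-.119,.108],c),proj('wrist',[.5,-.0067,.052],c))
E
```

```text
time_s: 0.6
eef_pos: [0.3375, 0.3104, 0.1952]
eef_rot: [0.69, 0.152, 0.691, -0.152]
wrist_force: [0.8, -0.2, -0.1]
opening: 0.151
time_s: 1.1
eef_pos: [0.4334, 0.1006, 0.1954]
eef_rot: [0.691, 0.152, 0.691, -0.152]
wrist_force: [1.7, -0.1, 0.4]
opening: 0.137
time_s: 1.6
eef_pos: [0.5291, -0.1091, 0.1951]
eef_rot: [0.703, 0.073, 0.704, -0.072]
wrist_force: [0.9, 0.1, -0.2]
opening: 0.14
t 1.6 pos [ 0.5291 -0.1091  0.1951] ang -11.8 open 0.14 F [ 0.9  0.1 -0.2] shift [ 0.1 -1.9  0.3] yaw 0.0
{'vertical_fov': 70.38592852206192, 'cx': 278.60418702203174, 'cy': 208.1549702628316, 'extrinsics': array([[ 0.20411374, -0.94291001, -0.26316973,  0.46233428],
       [ 0.97894635,  0.19695003,  0.05361652, -0.09571678],
       [ 0.00127573, -0.26857291,  0.96325851,  0.37371926],
       [ 0.        ,  0.        ,  0.        ,  1.        ]])}
red [([369.2, 145.1], [355, 131, 27, 27, 460])]
blue [([47.9, 233.8], [22, 219, 39, 42, 415]), ([131.9, 261.6], [115, 220, 35, 87, 999]), ([277.1, 235.9], [270, 222, 15, 28, 363]), ([5.3, 269.0], [0, 247, 14, 43, 424])]
yellow []
(np.float64(276.9699848962695), np.float64(242.4796099768752)) (np.float64(367.84943124602455), np.float64(143.48353202580589))
```

View pics/w1.png

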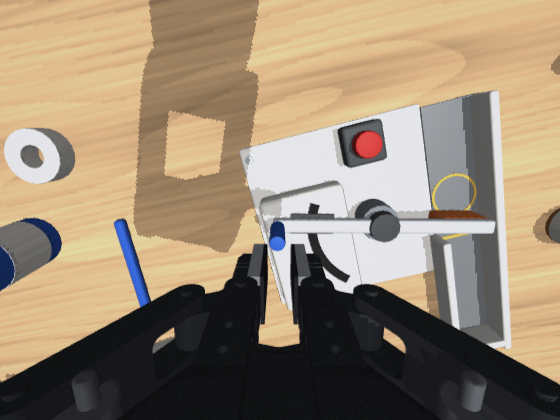

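The wrist view agrees with the estimates: the handle at (277,242) lies straight ahead between the fingers and the trigger is at (369,145). I'll descend and come up to the handle.

```bash
python3 -m jog '[40,-2,0,0,14, 80,-2,0,0,14, 110,-2,0,0,14, 129,-2,0,0,14, 129,-2,0,0,14]'
python3 -m jog '[0,0,8,0,14, 0,0,15,0,14, 0,0,20,0,14, 0,0,23,0,14, 0,0,26,0,14]'
python3 -c "
from h import *
go([.593,-.0026,.066])"
```

```text
time_s: 2.15
eef_pos: [0.5255, -0.1078, 0.063]
eef_rot: [0.701, 0.074, 0.706, -0.072]
wrist_force: [0.1, 0.4, 0.9]
opening: 0.136
time_s: 2.65
eef_pos: [0.5542, -0.1147, 0.0671]
eef_rot: [0.703, 0.073, 0.703, -0.073]
wrist_force: [-3.9, -0.6, 2.5]
opening: 0.138
t 2.65 pos [ 0.5542 -0.1147  0.0671] ang -11.8 open 0.138 F [-3.9 -0.6  2.5] shift [  1.  117.7  14.9] yaw None
```

Contact is felt at 4 N, and the geometry fits (d ≈ 15 mm, r ≈ 118 mm). I'll push round to about q = 0.55.

```bash
cat > g.py <<'E'
import sys
from h import *
P=np.array([.593,-.0026])
def fs():
    o=status.get_obs(); w,x,y,z=o['eef_rot']; R=Rn.from_quat([x,y,z,w]).as_matrix()
    f=R.T@o['wrist_force']; r=o['eef_pos'][:2]-P
    a=np.arctan2(R[1,2],R[0,2]); s=R.T@np.r_[-r,0]*1000
    print('t %.2f F tool y %.1f z %.1f | q(tool) %.3f rad %.1f d %.1f'%(o['time_s'],f[1],f[2],a-.044+.25,s[1],s[2]),'z',o['eef_pos'][2].round(4)); return f
f=fs()
if len(sys.argv)>1: sys.exit(0 if -f[2]<float(sys.argv[1]) else 1)
E
python3 -m jog '[0,-0.8,7.2,-3.44,14, 0,-1.1,14.5,-6.88,14, 0,-1,21.7,-10.3,14, 0,-0.4,29,-13.75,14, 0,0.5,36.2,-17.2,14]'; python3 g.py 11 &&
python3 -m jog '[0,-0.8,7.2,-3.44,14, 0,-1.1,14.5,-6.88,14, 0,-1,21.7,-10.3,14, 0,-0.7,25.3,-12,14, 0,-0.7,25.3,-12,14]'; python3 g.py
```

```text
time_s: 3.15
eef_pos: [0.5884, -0.122, 0.0663]
eef_rot: [0.705, -0.034, 0.707, 0.034]
wrist_force: [-4.6, -2.3, 2.0]
opening: 0.139
t 3.15 F tool y -1.8 z -4.8 | q(tool) 0.302 rad 118.4 d 16.0 z 0.0663
time_s: 3.65
eef_pos: [0.6137, -0.1208, 0.0663]
eef_rot: [0.698, -0.107, 0.7, 0.107]
wrist_force: [-4.7, -3.8, 1.7]
opening: 0.139
t 3.65 F tool y -2.2 z -5.6 | q(tool) 0.510 rad 119.0 d 15.5 z 0.0663
```

```bash

python3 -m jog '[0,-0.4,3,-1.4,14, 0,-0.8,6,-2.9,14, 0,-0.9,9,-4.3,14, 0,-1,12,-5.7,14, 0,-1.1,14.5,-6.9,14]' >/dev/null; python3 g.py 9 &&
python3 -m jog '[0,-0.1,0.6,-0.3,14, 0,-0.2,1.2,-0.6,14, 0,-0.2,1.8,-0.9,14, 0,-0.3,2.4,-1.2,14, 0,-0.4,3,-1.4,14]'>/dev/null; python3 g.py 9 &&
python3 -m jog '[0,-0.1,0.6,-0.3,14, 0,-0.2,1.2,-0.6,14, 0,-0.2,1.8,-0.9,14, 0,-0.3,2.4,-1.2,14, 0,-0.4,3,-1.4,14]'>/dev/null; python3 g.py 9 &&
python3 -m jog '[0,-0.1,0.6,-0.3,14, 0,-0.2,1.2,-0.6,14, 0,-0.2,1.8,-0.9,14, 0,-0.3,2.4,-1.2,14, 0,-0.4,3,-1.4,14]'>/dev/null; python3 g.py 9 &&
python3 -m jog '[0,-0.1,0.6,-0.3,14, 0,-0.2,1.2,-0.6,14, 0,-0.2,1.8,-0.9,14, 0,-0.3,2.4,-1.2,14, 0,-0.4,3,-1.4,14]'>/dev/null; python3 g.py 9
```

```text
t 4.15 F tool y -0.4 z -7.2 | q(tool) 0.630 rad 119.1 d 15.9 z 0.0662
t 4.65 F tool y -1.2 z -7.0 | q(tool) 0.653 rad 119.2 d 15.8 z 0.0663
t 5.15 F tool y -1.8 z -9.1 | q(tool) 0.678 rad 119.4 d 16.1 z 0.0662
t 5.15 F tool y -1.8 z -9.1 | q(tool) 0.678 rad 119.4 d 16.1 z 0.0662
t 5.15 F tool y -1.8 z -9.1 | q(tool) 0.678 rad 119.4 d 16.1 z 0.0662
```

```bash

python3 -m jog '[0,-0.1,0.4,-0.2,14, 0,-0.1,0.8,-0.4,14, 0,-0.1,1.2,-0.6,14, 0,-0.2,1.6,-0.8,14, 0,-0.2,2,-1,14]' >/dev/null; python3 g.py 11 && {
python3 -m jog '[0,-0.1,0.4,-0.2,14, 0,-0.1,0.8,-0.4,14, 0,-0.1,1.2,-0.6,14, 0,-0.2,1.6,-0.8,14, 0,-0.2,2,-1,14]'>/dev/null; python3 g.py 11; } && {
python3 -m jog '[0,-0.1,0.4,-0.2,14, 0,-0.1,0.8,-0.4,14, 0,-0.1,1.2,-0.6,14, 0,-0.2,1.6,-0.8,14, 0,-0.2,2,-1,14]'>/dev/null; python3 g.py 11; } && {
python3 -m jog '[0,-0.1,0.4,-0.2,14, 0,-0.1,0.8,-0.4,14, 0,-0.1,1.2,-0.6,14, 0,-0.2,1.6,-0.8,14, 0,-0.2,2,-1,14]'>/dev/null; python3 g.py 11; }
```

```text
t 5.65 F tool y -3.1 z -8.4 | q(tool) 0.695 rad 119.5 d 16.6 z 0.0662
t 6.15 F tool y -2.6 z -7.5 | q(tool) 0.713 rad 119.5 d 16.4 z 0.0662
t 6.65 F tool y -1.3 z -9.2 | q(tool) 0.730 rad 119.5 d 16.9 z 0.0662
t 7.15 F tool y -2.0 z -8.7 | q(tool) 0.747 rad 119.6 d 16.7 z 0.0662
```

```bash

python3 -m jog '[0,-0.1,0.6,-0.3,14, 0,-0.2,1.2,-0.6,14, 0,-0.2,1.8,-0.9,14, 0,-0.3,2.4,-1.2,14, 0,-0.4,3,-1.4,14]' >/dev/null; python3 g.py 11.5 && {
python3 -m jog '[0,-0.1,0.6,-0.3,14, 0,-0.2,1.2,-0.6,14, 0,-0.2,1.8,-0.9,14, 0,-0.3,2.4,-1.2,14, 0,-0.4,3,-1.4,14]'>/dev/null; python3 g.py 11.5; } && {
python3 -m jog '[0,-0.1,0.6,-0.3,14, 0,-0.2,1.2,-0.6,14, 0,-0.2,1.8,-0.9,14, 0,-0.3,2.4,-1.2,14, 0,-0.4,3,-1.4,14]'>/dev/null; python3 g.py 11.5; } && {
python3 -m jog '[0,-0.1,0.6,-0.3,14, 0,-0.2,1.2,-0.6,14, 0,-0.2,1.8,-0.9,14, 0,-0.3,2.4,-1.2,14, 0,-0.4,3,-1.4,14]'>/dev/null; python3 g.py 11.5; } && {
python3 -m jog '[0,-0.1,0.6,-0.3,14, 0,-0.2,1.2,-0.6,14, 0,-0.2,1.8,-0.9,14, 0,-0.3,2.4,-1.2,14, 0,-0.4,3,-1.4,14]'>/dev/null; python3 g.py 11.5; }
```

```text
t 7.65 F tool y -2.3 z -6.4 | q(tool) 0.772 rad 119.6 d 16.3 z 0.0663
t 8.15 F tool y -2.0 z -10.8 | q(tool) 0.796 rad 119.7 d 17.0 z 0.0662
t 8.65 F tool y -1.2 z -10.2 | q(tool) 0.821 rad 119.7 d 16.7 z 0.0662
t 9.15 F tool y -1.4 z -9.2 | q(tool) 0.845 rad 119.8 d 16.6 z 0.0662
t 9.65 F tool y -2.0 z -8.9 | q(tool) 0.870 rad 119.9 d 16.4 z 0.0663
```

```bash

python3 -m jog '[0,-0.1,0.6,-0.3,14, 0,-0.2,1.2,-0.6,14, 0,-0.2,1.8,-0.9,14, 0,-0.3,2.4,-1.2,14, 0,-0.4,3,-1.4,14]' >/dev/null; python3 g.py 11.5 && {
python3 -m jog '[0,-0.1,0.6,-0.3,14, 0,-0.2,1.2,-0.6,14, 0,-0.2,1.8,-0.9,14, 0,-0.3,2.4,-1.2,14, 0,-0.4,3,-1.4,14]'>/dev/null; python3 g.py 11.5; } && {
python3 -m jog '[0,-0.1,0.6,-0.3,14, 0,-0.2,1.2,-0.6,14, 0,-0.2,1.8,-0.9,14, 0,-0.3,2.4,-1.2,14, 0,-0.4,3,-1.4,14]'>/dev/null; python3 g.py 11.5; } && {
python3 -m jog '[0,-0.1,0.6,-0.3,14, 0,-0.2,1.2,-0.6,14, 0,-0.2,1.8,-0.9,14, 0,-0.3,2.4,-1.2,14, 0,-0.4,3,-1.4,14]'>/dev/null; python3 g.py 11.5; } && {
python3 -m jog '[0,-0.1,0.6,-0.3,14, 0,-0.2,1.2,-0.6,14, 0,-0.2,1.8,-0.9,14, 0,-0.3,2.4,-1.2,14, 0,-0.4,3,-1.4,14]'>/dev/null; python3 g.py 11.5; }
```

```text
t 10.15 F tool y -0.8 z -8.7 | q(tool) 0.894 rad 119.9 d 16.3 z 0.0662
t 10.65 F tool y -0.2 z -8.3 | q(tool) 0.918 rad 120.0 d 16.2 z 0.0662
t 11.15 F tool y -0.2 z -6.3 | q(tool) 0.943 rad 120.1 d 15.4 z 0.0663
t 11.65 F tool y -0.7 z -9.2 | q(tool) 0.967 rad 120.1 d 15.9 z 0.0662
t 12.15 F tool y -0.7 z -8.3 | q(tool) 0.992 rad 120.2 d 15.9 z 0.0662
```

```bash

python3 -m jog '[0,-0.1,0.6,-0.3,14, 0,-0.2,1.2,-0.6,14, 0,-0.2,1.8,-0.9,14, 0,-0.3,2.4,-1.2,14, 0,-0.4,3,-1.4,14]' >/dev/null; python3 g.py 11.5 && {
python3 -m jog '[0,-0.1,0.6,-0.3,14, 0,-0.2,1.2,-0.6,14, 0,-0.2,1.8,-0.9,14, 0,-0.3,2.4,-1.2,14, 0,-0.4,3,-1.4,14]'>/dev/null; python3 g.py 11.5; } && {
python3 -m jog '[0,-0.1,0.6,-0.3,14, 0,-0.2,1.2,-0.6,14, 0,-0.2,1.8,-0.9,14, 0,-0.3,2.4,-1.2,14, 0,-0.4,3,-1.4,14]'>/dev/null; python3 g.py 11.5; } && {
python3 -m jog '[0,-0.1,0.6,-0.3,14, 0,-0.2,1.2,-0.6,14, 0,-0.2,1.8,-0.9,14, 0,-0.3,2.4,-1.2,14, 0,-0.4,3,-1.4,14]'>/dev/null; python3 g.py 11.5; } && {
python3 -m jog '[0,-0.1,0.6,-0.3,14, 0,-0.2,1.2,-0.6,14, 0,-0.2,1.8,-0.9,14, 0,-0.3,2.4,-1.2,14, 0,-0.4,3,-1.4,14]'>/dev/null; python3 g.py 11.5; }
```

```text
t 12.65 F tool y -0.1 z -11.0 | q(tool) 1.016 rad 120.3 d 16.8 z 0.0661
t 13.15 F tool y 0.3 z -16.3 | q(tool) 1.040 rad 120.3 d 18.0 z 0.0661
```

The force jumped from 8 to 11 to 16 N, so this is the end stop. I'll back off slowly along the arc and see whether the force vanishes.

```bash

python3 -m jog '[0,0.1,-0.8,0.4,14, 0,0.2,-1.6,0.8,14, 0,0.3,-2.4,1.2,14, 0,0.4,-3.2,1.6,14, 0,0.5,-4,1.9,14]' >/dev/null; python3 g.py
python3 -m jog '[0,0.1,-0.8,0.4,14, 0,0.2,-1.6,0.8,14, 0,0.3,-2.4,1.2,14, 0,0.4,-3.2,1.6,14, 0,0.5,-4,1.9,14]' >/dev/null; python3 g.py
python3 -m jog '[0,0.1,-0.6,0.3,14, 0,0.2,-1.2,0.6,14, 0,0.3,-1.8,0.8,14, 0,0.4,-2.4,1.1,14, 0,0.4,-3,1.4,14]' >/dev/null; python3 g.py
```

```text
t 13.65 F tool y -0.4 z -9.7 | q(tool) 1.007 rad 120.4 d 16.6 z 0.0661
t 14.15 F tool y -0.8 z -9.0 | q(tool) 0.974 rad 120.4 d 15.9 z 0.0661
t 14.65 F tool y -1.3 z -4.5 | q(tool) 0.950 rad 120.4 d 14.9 z 0.0662
```

```bash

python3 -m jog '[0,0,0,0,14, 0,0,0,0,14, 0,0,0,0,14, 0,0,0,0,14, 0,0,0,0,14]' >/dev/null; python3 g.py
python3 -m jog '[0,0.1,-0.6,0.3,14, 0,0.2,-1.2,0.6,14, 0,0.3,-1.8,0.8,14, 0,0.4,-2.4,1.1,14, 0,0.4,-3,1.4,14]' >/dev/null; python3 g.py
```

```text
t 15.15 F tool y -2.7 z -5.9 | q(tool) 0.950 rad 120.3 d 14.7 z 0.0662
t 15.65 F tool y -3.1 z -0.9 | q(tool) 0.925 rad 120.0 d 13.0 z 0.0665
```

The force fell to about zero, so the sear holds. I'll clear the handle and check with the top camera.

```bash

python3 -m jog '[0,0,-3,0,14, 0,0,-6,0,14, 0,0,-10,0,14, 0,0,-16,0,14, 0,0,-22,0,14]' >/dev/null; python3 g.py
python3 -m jog '[-30,0,0,0,40, -60,0,0,0,40, -90,0,0,0,40, -120,0,0,0,40, -140,0,0,0,40]' >/dev/null
python3 - <<'E'
from h import *
C=cal('wrist'); im=optics.camera('wrist'); s=optics.camera('side')
b=cv2.resize(s[160:290,200:370],(510,390),interpolation=cv2.INTER_CUBIC)
cv2.imwrite('pics/w2.png',np.hstack([cv2.resize(im,(520,390)),b])[:,:,::-1][:, :800] if 0 else np.hstack([cv2.resize(im,(400,300)),cv2.resize(b,(392,300))])[:,:,::-1])
for p in blobs(s,'blue',6,(250,170,370,280)): print('side',p,onz('side',*p[0],.1))
for k in ['red','blue']:
  for p in blobs(im,k,60): print(k,p,onz('wrist',*p[0],.052 if k=='red' else .1,C).round(4))
go([.576,.302,.2],0)
E
```

```text
t 16.15 F tool y 0.0 z 0.4 | q(tool) 0.926 rad 119.7 d 35.9 z 0.0665
side ([332.3, 205.6], [330, 204, 6, 4, 18]) [ 0.67804271 -0.08733452  0.1       ]
red ([14.9, 114.5], [5, 104, 21, 22, 357]) [ 0.7743 -0.3829  0.052 ]
red ([38.0, 128.0], [28, 118, 21, 22, 346]) [ 0.7704 -0.3572  0.052 ]
red ([7.8, 135.6], [0, 125, 18, 22, 313]) [ 0.7996 -0.3782  0.052 ]
red ([29.5, 148.3], [20, 138, 20, 22, 335]) [ 0.7962 -0.3536  0.052 ]
red ([438.5, 154.6], [426, 142, 26, 26, 511]) [ 0.5015 -0.007   0.052 ]
red ([3.8, 156.7], [0, 146, 10, 21, 159]) [ 0.8235 -0.3707  0.052 ]
red ([21.6, 168.0], [12, 158, 20, 21, 318]) [ 0.8219 -0.3496  0.052 ]
red ([13.9, 187.0], [4, 178, 21, 20, 301]) [ 0.8476 -0.3457  0.052 ]
red ([7.3, 205.5], [0, 196, 17, 19, 265]) [ 0.8728 -0.341   0.052 ]
red ([3.5, 223.6], [0, 215, 10, 17, 125]) [ 0.8962 -0.3338  0.052 ]
blue ([163.6, 36.4], [131, 0, 70, 77, 1307]) [ 0.605  -0.2853  0.1   ]
blue ([279.5, 227.4], [273, 214, 14, 27, 316]) [ 0.6702 -0.0947  0.1   ]
t 16.75 pos [ 0.6473 -0.1171  0.2108] ang 41.2 open 0.4 F [0.3 0.5 0.7] shift [  9.3 362.2 222.7] yaw 41.2
```

View pics/w2.png

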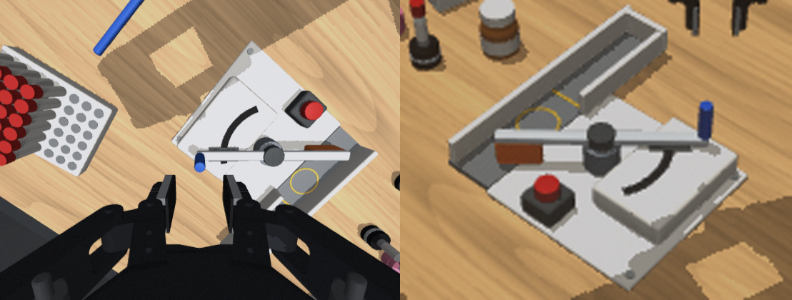

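The lever stays cocked: the handle is at (0.678, -0.087), giving q ≈ 1.0, with the paddle swung behind the ring. Now for the red tube.

```bash

python3 -m jog '[0,40,25,0,60, 0,80,50,0,60, 0,120,75,0,60, 0,160,100,0,60, 0,200,125,0,60]' >/dev/null
python3 -m jog '[2,35,22,8.2,60, 4,70,44,16.4,60, 6,105,66,24.6,60, 8,140,86,32.8,60, 9,162,98,41.2,60]'
python3 - <<'E'
from h import *
C=cal('wrist'); go([.576,.302,.071],0); im=optics.camera('wrist')
print(proj('wrist',[.576,.302,.1],C),proj('wrist',[.576,.302,.0],C))
for p in blobs(im,'red',60): print(p,onz('wrist',*p[0],.1,C).round(4))
cv2.imwrite('pics/w3.png',im[:,:,::-1])
# ring from w2-time not stored
E
```

```text
time_s: 17.75
eef_pos: [0.5724, 0.3054, 0.1953]
eef_rot: [0.706, 0.001, 0.708, -0.001]
wrist_force: [0.1, 0.1, 0.1]
opening: 0.6
t 17.75 pos [0.5724 0.3054 0.1953] ang -0.2 open 0.6 F [0.1 0.1 0.1] shift [124.3  -3.4   3.9] yaw -0.2
(np.float64(275.24093507164184), np.float64(203.67611421689233)) (np.float64(276.02898897261707), np.float64(183.90044891566103))
([441.3, 161.1], [432, 152, 20, 19, 295]) [0.5363 0.4543 0.1   ]
([275.5, 203.8], [267, 195, 18, 18, 262]) [0.5761 0.3022 0.1   ]
([362.6, 211.8], [354, 203, 18, 18, 247]) [0.5843 0.3857 0.1   ]
([472.9, 311.5], [466, 307, 13, 12, 90]) [0.6945 0.5102 0.1   ]
([489.1, 318.2], [480, 311, 18, 16, 198]) [0.7028 0.5289 0.1   ]
([450.9, 351.7], [446, 345, 11, 13, 87]) [0.7453 0.4946 0.1   ]
([393.7, 356.7], [390, 350, 10, 15, 110]) [0.7517 0.4322 0.1   ]
([405.5, 362.1], [401, 355, 12, 13, 86]) [0.759  0.4461 0.1   ]
([403.1, 377.7], [395, 369, 18, 23, 251]) [0.7804 0.4457 0.1   ]
([417.6, 387.9], [408, 373, 20, 28, 271]) [0.7949 0.4639 0.1   ]
([432.7, 397.4], [427, 391, 14, 12, 116]) [0.8087 0.4831 0.1   ]
```

View pics/w3.png

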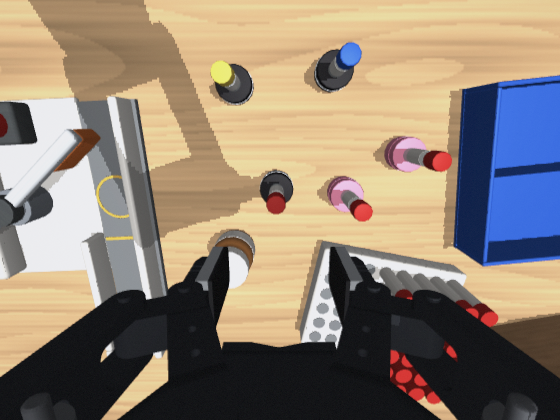

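The wrist view confirms the red cap on the black carrier at (275,204), which is (0.576, 0.302). I'll grasp it and measure the ring at (118,196) from this same image.

```bash
python3 - <<'E'
from h import *
C=cal('wrist'); im=cv2.imread('pics/w3.png')
h=cv2.cvtColor(im,cv2.COLOR_BGR2HSV).astype(int); m=((h[...,0]>20)&(h[...,0]<34)&(h[...,1]>110))
m[:, :90]=0; m[:,142:]=0; m[:170]=0; m[231:]=0
v,u=np.nonzero(m); print(len(u)); P=np.array([onz('wrist',a,b,.008,C)[:2] for a,b in zip(u,v)])
A=np.c_[2*P,np.ones(len(P))]; s=np.linalg.lstsq(A,(P**2).sum(1),rcond=None)[0]; print('ring',s[:2],np.sqrt(s[2]+s[:2]@s[:2]))
go([.576,.302,.071],0)
E
python3 -m jog '[30,-3.4,4,0,60, 60,-3.4,4,0,60, 90,-3.4,4,0,60, 115,-3.4,4,0,60, 124,-3.4,4,0,60]'
python3 -m jog '[0,0,0,0,60, 0,0,0,0,5, 0,0,0,0,5, 0,0,0,0,5, 0,0,0,0,5]'
python3 -m jog '[-8,0,0,0,5, -20,0,0,0,5, -40,0,0,0,5, -60,0,0,0,5, -70,0,0,0,5]'
```

```text
169
ring [0.58712606 0.10614929] 0.026200601691229064
t 17.8 pos [0.5713 0.3084 0.1952] ang -0.6 open 0.598 F [-1.6  1.  -0.4] shift [124.2  -6.5   5.2] yaw -0.6
time_s: 18.3
eef_pos: [0.5752, 0.2982, 0.0686]
eef_rot: [0.705, -0.001, 0.71, -0.0]
wrist_force: [-0.5, 0.1, -0.0]
opening: 0.602
time_s: 18.8
eef_pos: [0.5791, 0.3, 0.0747]
eef_rot: [0.708, -0.0, 0.706, 0.001]
wrist_force: [-0.2, -0.5, -0.1]
opening: 0.05
time_s: 19.3
eef_pos: [0.5799, 0.3002, 0.147]
eef_rot: [0.709, 0.0, 0.706, 0.001]
wrist_force: [-0.6, 0.3, 0.9]
opening: 0.048
```

The gripper closed to 5 %, so it did not hold the 19 mm cap. I'll look.

```bash
python3 - <<'E'
from h import *
C=cal('wrist'); go([.576,.302,.071],0); im=optics.camera('wrist'); t=optics.camera('top')
for p in blobs(im,'red',60): print(p,onz('wrist',*p[0],.1,C).round(4))
for p in blobs(t,'red',5,(100,190,310,255)): print('top',p[0],onz('top',*p[0],.1).round(4))
cv2.imwrite('pics/w4.png',np.hstack([cv2.resize(im,(400,300)),cv2.resize(t[150:270,120:280],(400,300))])[:,:,::-1])
E
```

```text
t 19.3 pos [0.5799 0.3002 0.147 ] ang 0.1 open 0.048 F [-0.6  0.3  0.9] shift [76.   1.7 -4.2] yaw 0.1
([483.6, 158.9], [472, 147, 25, 24, 457]) [0.5363 0.4542 0.1   ]
([281.4, 209.6], [271, 199, 22, 22, 382]) [0.5761 0.3022 0.1   ]
([386.1, 219.5], [375, 209, 23, 22, 370]) [0.5843 0.3856 0.1   ]
([464.3, 329.6], [454, 323, 19, 15, 185]) [0.6874 0.4656 0.1   ]
([485.8, 336.3], [475, 328, 22, 18, 306]) [0.6945 0.4862 0.1   ]
([508.6, 341.0], [498, 332, 22, 19, 329]) [0.6995 0.5078 0.1   ]
([531.2, 345.0], [521, 336, 22, 19, 299]) [0.7038 0.5292 0.1   ]
([524.2, 361.2], [515, 356, 17, 13, 131]) [0.7217 0.5269 0.1   ]
top [170.2, 212.4] [0.5708 0.3021 0.1   ]
top [113.2, 225.9] [0.5352 0.4538 0.1   ]
top [286.6, 238.9] [ 0.5002 -0.0067  0.1   ]
```

View pics/w4.png

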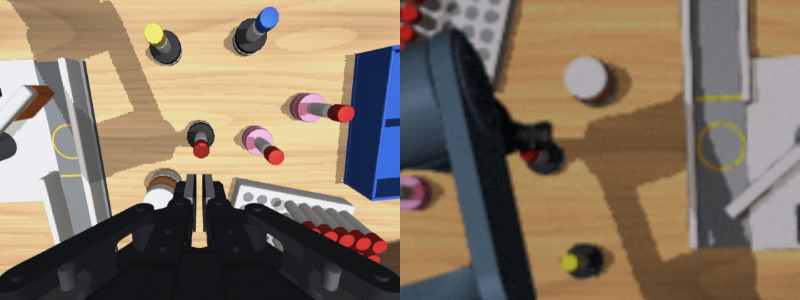

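```bash
python3 - <<'E'
from h import *
C=cal('wrist'); o=status.get_obs(); print(o['eef_pos'],o['time_s']); p=o['eef_pos']
print('tcp',proj('wrist',p,C),'grasp',proj('wrist',p+[0,0,.019],C), 'floor below',proj('wrist',[p[0],p[1],.1],C))
im=cv2.imread('pics/w4.png')[:, :400]
cv2.imwrite('pics/w4c.png',cv2.resize(im[120:260,120:280],(800,700))[:600])
for n in ['top','side']: print(n,proj(n,p))
s=optics.camera('side'); u,v=map(int,proj('side',p)); cv2.imwrite('pics/s4.png',cv2.resize(s[v-60:v+50,u-70:u+70],(763,600),interpolation=cv2.INTER_CUBIC)[:,:,::-1]); print(u,v)
E
```

```text
[0.57996705 0.30025052 0.14643353] 19.4
tcp (np.float64(279.1145913763682), np.float64(235.838617947814)) grasp (np.float64(279.24609384488247), np.float64(247.77555114988508)) floor below (np.float64(278.8792816980567), np.float64(214.4787458211425))
top (np.float64(166.6074100630558), np.float64(207.62335231807216))
side (np.float64(206.02440535067413), np.float64(147.33017307504429))
206 147
```

View pics/s4.png

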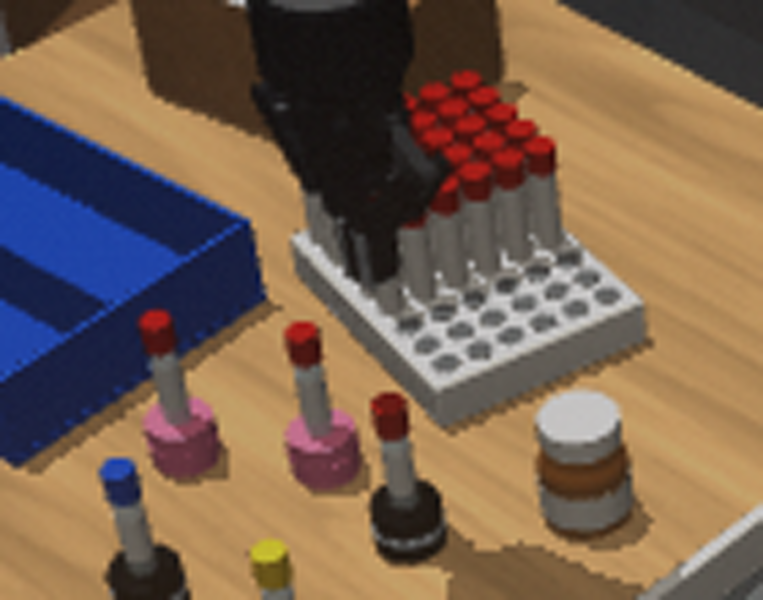

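The side view shows the closed fingertips about 20 mm above the reported TCP point, so the jaws closed just over the cap and the tube is untouched at (0.5761, 0.3022). I'll go about 25 mm lower. That is still above the 30 mm carrier even if the report is right.

```bash

python3 -m jog '[0,2,-4,0,55, 0,2,-4,0,55, 0,2,-4,0,55, 20,2,-4,0,55, 40,2,-4,0,55]' >/dev/null
python3 -m jog '[20,0,0,0,55, 40,0,0,0,55, 55,0,0,0,55, 60,0,0,0,55, 60,0,0,0,55]'
python3 -m jog '[0,0,0,0,55, 0,0,0,0,5, 0,0,0,0,5, 0,0,0,0,5, 0,0,0,0,5]'
```

```text
time_s: 20.45
eef_pos: [0.5739, 0.3015, 0.0426]
eef_rot: [0.707, -0.0, 0.708, 0.0]
wrist_force: [0.4, -0.2, 0.0]
opening: 0.55
time_s: 20.95
eef_pos: [0.5754, 0.3021, 0.0448]
eef_rot: [0.708, -0.0, 0.706, 0.001]
wrist_force: [0.2, 0.6, 4.6]
opening: 0.195
```

Holding at 16.6 mm. I'll lift and carry it over the lane, then check the hold and re-measure the ring.

```bash

python3 -m jog '[-10,0,0,0,5, -25,0,0,0,5, -45,0,0,0,5, -65,0,0,0,5, -80,0,0,0,5]' >/dev/null
python3 -m jog '[0,-15,1,0,5, 0,-35,3,0,5, 0,-58,5,0,5, 0,-80,7,0,5, 0,-100,9,0,5]' >/dev/null
python3 -m jog '[0,-20,1,0,5, 0,-35,2,0,5, 0,-45,2,0,5, 0,-50,3,0,5, 0,-50,3,0,5]' 
python3 -m jog '[0,0,0,0,5, 0,0,0,0,5, 0,0,0,0,5, 0,0,0,0,5, 0,0,0,0,5]' >/dev/null
python3 - <<'E'
from h import *
C=cal('wrist'); im=optics.camera('wrist'); go([.588,.103,.055],0); s=optics.camera('side')
for p in blobs(im,'red',60): print(p)
h=cv2.cvtColor(im,cv2.COLOR_RGB2HSV).astype(int); m=((h[...,0]>20)&(h[...,0]<34)&(h[...,1]>110))
u0,v0=proj('wrist',[.588,.103,.008],C); print('ring exp',u0,v0)
Y,X=np.mgrid[:420,:560]; m&=np.hypot(X-u0,Y-v0)<45
v,u=np.nonzero(m); P=np.array([onz('wrist',a,b,.008,C)[:2] for a,b in zip(u,v)])
r=np.hypot(*(P-[.588,.103]).T); P=P[(r<.032)]
A=np.c_[2*P,np.ones(len(P))]; q=np.linalg.lstsq(A,(P**2).sum(1),rcond=None)[0]; print(len(P),'ring',q[:2],np.sqrt(q[2]+q[:2]@q[:2]))
print(proj('side',[.576,.152,.1]))
b=cv2.resize(s[120:270,180:340],(400,375),interpolation=cv2.INTER_CUBIC)
cv2.imwrite('pics/w5.png',np.hstack([cv2.resize(im,(400,375)),b])[:,:,::-1])
E
```

```text
time_s: 22.45
eef_pos: [0.5866, 0.1512, 0.1234]
eef_rot: [0.707, -0.0, 0.707, 0.0]
wrist_force: [1.2, 1.0, -1.3]
opening: 0.196
t 23.0 pos [0.5865 0.152  0.1235] ang 0.1 open 0.194 F [ 0.1 -0.  -1. ] shift [ 68.5 -49.    1.4] yaw 0.1
([81.4, 102.2], [64, 84, 36, 38, 1038])
([278.5, 281.2], [261, 264, 36, 35, 1013])
ring exp 230.46264559234078 196.33585095637406
205 ring [0.58986759 0.10283308] 0.02598451007899675
(np.float64(241.69624135584132), np.float64(183.6627782329955))
```

View pics/w5.png

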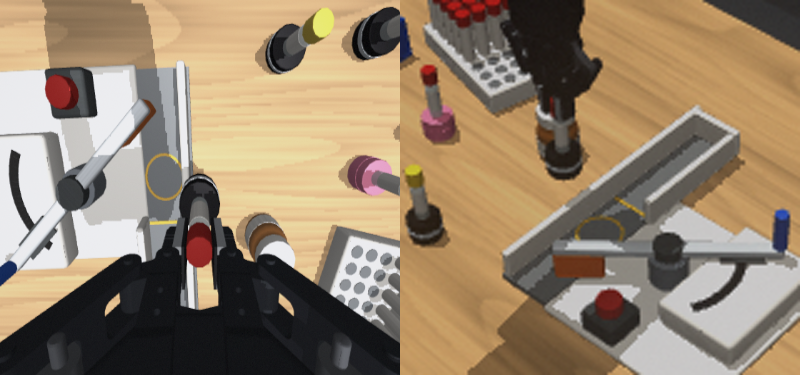

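The tube is held upright. The ring measures (0.5899, 0.1028) with r = 26 mm, which is right. I'll check the tube axis against the TCP.

```bash
python3 - <<'E'
from h import *
C=cal('wrist')
print(onz('wrist',278.5,281.2,.1735,C),onz('wrist',278.5,281.2,.1787,C))
go([.5895,.1028,.054],0)
E
```

```text
[0.59065537 0.15145033 0.1735    ] [0.58772483 0.15144425 0.1787    ]
t 23.05 pos [0.5865 0.1519 0.1235] ang 0.1 open 0.196 F [-0.4  0.1 -0.3] shift [ 69.5 -49.1   3. ] yaw 0.1
```

```bash

python3 -m jog '[0,-12,1,0,5, 0,-28,1,0,5, 0,-42,2,0,5, 0,-48.6,2,0,5, 0,-48.6,2,0,5]' >/dev/null
python3 -m jog '[10,0,0,0,5, 25,0,0,0,5, 40,0,0,0,5, 50,0,0,0,5, 55,0,0,0,5]'
python3 -m jog '[2,0,0,0,5, 4,0,0,0,5, 6,0,0,0,5, 8,0,0,0,5, 10,0,0,0,5]'
python3 -c "
from h import *
go([.589,.1033,.0525],0)"
```

```text
time_s: 24.05
eef_pos: [0.5871, 0.1035, 0.0661]
eef_rot: [0.706, -0.0, 0.708, 0.0]
wrist_force: [0.6, 0.3, -0.7]
opening: 0.198
time_s: 24.55
eef_pos: [0.5889, 0.1031, 0.0588]
eef_rot: [0.707, -0.0, 0.707, 0.0]
wrist_force: [-0.7, -0.4, -0.8]
opening: 0.195
t 24.55 pos [0.5889 0.1031 0.0588] ang 0.0 open 0.195 F [-0.7 -0.4 -0.8] shift [6.3 0.2 0.1] yaw 0.0
```

```bash

python3 -m jog '[1,0,0,0,5, 2,0,0,0,5, 3,0,0,0,5, 4,0,0,0,5, 4,0,0,0,5]'
python3 -m jog '[0.5,0,0,0,5, 1,0,0,0,5, 1.5,0,0,0,5, 2,0,0,0,5, 2,0,0,0,5]'
```

```text
time_s: 25.05
eef_pos: [0.5884, 0.1031, 0.0543]
eef_rot: [0.707, -0.0, 0.707, 0.0]
wrist_force: [0.3, 0.3, -1.5]
opening: 0.194
time_s: 25.55
eef_pos: [0.5888, 0.1031, 0.0528]
eef_rot: [0.707, -0.0, 0.707, 0.0]
wrist_force: [-1.1, -0.0, 1.2]
opening: 0.194
```

The weight has gone off the wrist. I'll release and rise.

```bash

python3 -m jog '[0,0,0,0,22, 0,0,0,0,26, 0,0,0,0,30, 0,0,0,0,36, 0,0,0,0,40]' >/dev/null
python3 -m jog '[-5,0,0,0,40, -20,0,0,0,40, -50,0,0,0,40, -85,0,0,0,40, -120,0,0,0,40]'
python3 - <<'E'
from h import *
C=cal('wrist'); im=optics.camera('wrist'); go([.5015,-.0068,.1],0); s=optics.camera('side')
for p in blobs(im,'red',60): print(p,onz('wrist',*p[0],.108,C).round(4),onz('wrist',*p[0],.052,C).round(4))
b=cv2.resize(s[120:270,180:340],(400,375),interpolation=cv2.INTER_CUBIC)
cv2.imwrite('pics/w6.png',np.hstack([cv2.resize(im,(400,375)),b])[:,:,::-1])
E
```

```text
time_s: 26.55
eef_pos: [0.5886, 0.1031, 0.175]
eef_rot: [0.707, -0.0, 0.707, 0.0]
wrist_force: [0.0, -0.3, 0.2]
opening: 0.398
t 26.6 pos [0.5925 0.1032 0.1824] ang 0.1 open 0.401 F [2.2 0.1 5.6] shift [  81.4 -109.9  -92. ] yaw 0.1
([166.1, 104.0], [151, 89, 31, 31, 741]) [0.5047 0.0151 0.108 ] [ 0.5012 -0.0049  0.052 ]
([279.1, 208.9], [270, 200, 20, 19, 310]) [0.5897 0.1033 0.108 ] [0.6055 0.1035 0.052 ]
```

View pics/w6.png

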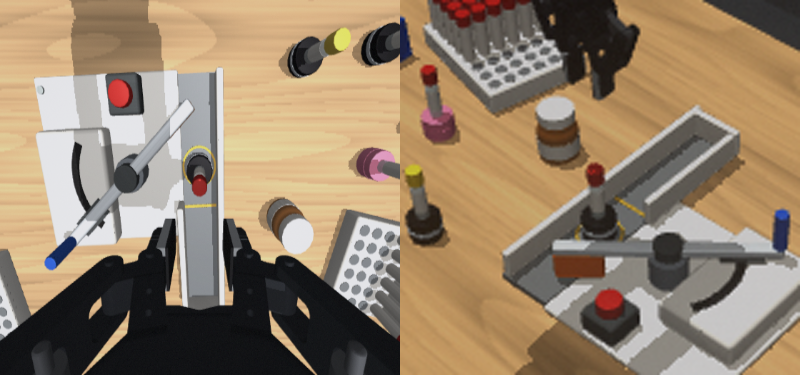

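The tube stands centred in the ring at (0.5897, 0.1033), with the lever still cocked. I'll move over the trigger at (0.501, -0.006) with the fingers shut.

```bash

python3 -m jog '[-5,-20,-17,0,30, -5,-45,-36,0,10, -5,-75,-60,0,0, -5,-100,-80,0,0, -5,-109,-88,0,0]' >/dev/null
python3 -m jog '[20,0,0,0,0, 45,0,0,0,0, 70,0,0,0,0, 90,0,0,0,0, 95,0,0,0,0]' 
python3 -m jog '[0,0,0,0,0, 0,0,0,0,0, 0,0,0,0,0, 0,0,0,0,0, 0,0,0,0,0]' 
python3 -c "
from h import *
go([.501,-.0065,.055],0)"
```

```text
time_s: 27.65
eef_pos: [0.4992, -0.0052, 0.0805]
eef_rot: [0.706, 0.0, 0.708, 0.001]
wrist_force: [-0.0, 0.4, 0.3]
opening: 0.001
time_s: 28.15
eef_pos: [0.5011, -0.006, 0.0832]
eef_rot: [0.708, -0.0, 0.707, 0.0]
wrist_force: [-0.1, -0.4, -0.9]
opening: 0.002
t 28.15 pos [ 0.5011 -0.006   0.0832] ang 0.0 open 0.002 F [-0.1 -0.4 -0.9] shift [28.2 -0.5 -0.2] yaw 0.0
```

```bash
cat > k.py <<'E'
import sys
from h import *
o=status.get_obs(); print(round(o['time_s'],2),'z',o['eef_pos'][2].round(4),'F',o['wrist_force'].round(1)); sys.exit(0 if o['wrist_force'][2]<float(sys.argv[1]) else 1)
E
python3 -m jog '[5,0,0,0,0, 10,0,0,0,0, 15,0,0,0,0, 20,0,0,0,0, 25,0,0,0,0]' >/dev/null; python3 k.py 3 && {
python3 -m jog '[1,0,0,0,0, 2,0,0,0,0, 3,0,0,0,0, 4,0,0,0,0, 5,0,0,0,0]' >/dev/null; python3 k.py 3; } && {
python3 -m jog '[1,0,0,0,0, 2,0,0,0,0, 3,0,0,0,0, 4,0,0,0,0, 5,0,0,0,0]' >/dev/null; python3 k.py 3; } && {
python3 -m jog '[1,0,0,0,0, 2,0,0,0,0, 3,0,0,0,0, 4,0,0,0,0, 5,0,0,0,0]' >/dev/null; python3 k.py 3; } && {
python3 -m jog '[1,0,0,0,0, 2,0,0,0,0, 3,0,0,0,0, 4,0,0,0,0, 5,0,0,0,0]' >/dev/null; python3 k.py 3; }
```

```text
28.65 z 0.0568 F [ 0.7 -0.2  0.5]
29.15 z 0.0526 F [ 0.4 -1.1 -0.2]
29.65 z 0.0474 F [ 0.4  1.3 -0.6]
30.15 z 0.0424 F [ 0.2 -1.   0.5]
30.65 z 0.0374 F [-0.4 -0.7 -0.4]
```

```bash

python3 -m jog '[1,0,0,0,0, 2,0,0,0,0, 3,0,0,0,0, 4,0,0,0,0, 4,0,0,0,0]' >/dev/null; python3 k.py 3 && {
python3 -m jog '[1,0,0,0,0, 2,0,0,0,0, 3,0,0,0,0, 4,0,0,0,0, 4,0,0,0,0]' >/dev/null; python3 k.py 3; } && {
python3 -m jog '[1,0,0,0,0, 2,0,0,0,0, 3,0,0,0,0, 4,0,0,0,0, 4,0,0,0,0]' >/dev/null; python3 k.py 3; } && {
python3 -m jog '[1,0,0,0,0, 2,0,0,0,0, 3,0,0,0,0, 4,0,0,0,0, 4,0,0,0,0]' >/dev/null; python3 k.py 3; }
```

```text
31.15 z 0.0333 F [ 0.2 -0.4 -0.3]
31.65 z 0.0293 F [-0.9 -0.7  0.1]
32.15 z 0.0253 F [ 0.1 -0.1  0.3]
32.65 z 0.0213 F [-0.7  0.7  0.4]
```

No contact yet at 21 mm reported. I'll look before going further; the job needs this extra picture.

```bash
python3 - <<'E'
from h import *
s=optics.camera('side'); w=optics.camera('wrist'); p=status.get_obs()['eef_pos']; print(p, proj('side',p),proj('wrist',p),proj('side',[.5008,-.0067,.052]),proj('wrist',[.5008,-.0067,.052]))
b=cv2.resize(s[160:280,210:330],(400,400),interpolation=cv2.INTER_CUBIC)
cv2.imwrite('pics/w7.png',np.hstack([cv2.resize(w[100:380,140:420],(400,400)),b])[:,:,::-1])
E
```

```text
[ 0.50064693 -0.00593548  0.02146841] (np.float64(263.7935430572631), np.float64(247.0170340295693)) (np.float64(279.1180845784514), np.float64(235.8602007228086)) (np.float64(263.44332535785725), np.float64(239.3840190535193)) (np.float64(277.8533712376141), np.float64(256.3874802581845))
```

View pics/w7.png

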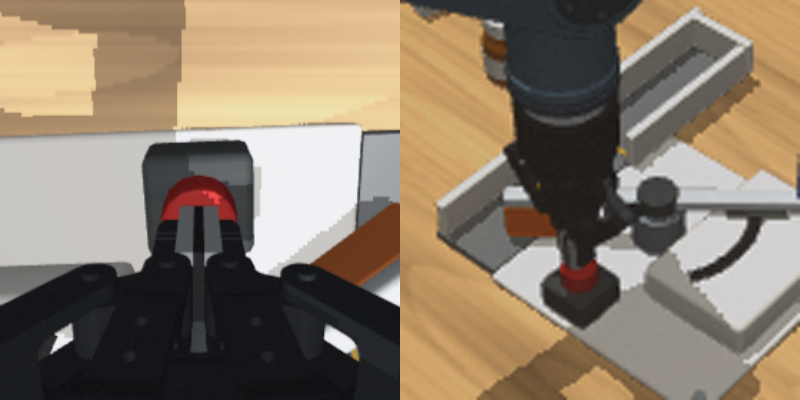

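The shut fingers are squarely over the red pad and just above it; the usable tip sits about 30 mm short of the reported TCP. The tube and lever are clear of the gripper, so I'll continue down gently.

```bash

python3 -m jog '[1,0,0,0,0, 2,0,0,0,0, 3,0,0,0,0, 3,0,0,0,0, 3,0,0,0,0]' >/dev/null; python3 k.py 2.5 && {
python3 -m jog '[1,0,0,0,0, 2,0,0,0,0, 3,0,0,0,0, 3,0,0,0,0, 3,0,0,0,0]' >/dev/null; python3 k.py 2.5; } && {
python3 -m jog '[1,0,0,0,0, 2,0,0,0,0, 3,0,0,0,0, 3,0,0,0,0, 3,0,0,0,0]' >/dev/null; python3 k.py 2.5; }
```

```text
33.25 z 0.0185 F [ 0.4  0.4 -0.5]
33.75 z 0.0159 F [-2.5 -0.7  5.5]
```

Contact. Now I'll press.

```bash

python3 -m jog '[1,0,0,0,0, 2,0,0,0,0, 3,0,0,0,0, 4,0,0,0,0, 4,0,0,0,0]' >/dev/null; python3 k.py 14 && {
python3 -m jog '[1,0,0,0,0, 2,0,0,0,0, 3,0,0,0,0, 4,0,0,0,0, 4,0,0,0,0]' >/dev/null; python3 k.py 14; } && {
python3 -m jog '[1,0,0,0,0, 2,0,0,0,0, 3,0,0,0,0, 3,0,0,0,0, 3,0,0,0,0]' >/dev/null; python3 k.py 14; } 
python3 - <<'E'
from h import *
s=optics.camera('side'); cv2.imwrite('pics/s8.png',s[:,:,::-1])
for p in blobs(s,'red',8,(205,140,330,260)): print(p)
for p in blobs(s,'blue',6,(250,170,370,280)): print('handle',p,onz('side',*p[0],.1))
E
```

```text
34.25 z 0.0116 F [-1.4 -0.4  1.1]
34.75 z 0.0075 F [-1.4 -0.4  4.4]
35.25 z 0.0058 F [-5.9 -0.4 19.6]
([299.6, 155.4], [297, 154, 6, 4, 21])
([263.8, 244.4], [258, 242, 11, 5, 23])
handle ([313.8, 232.6], [311, 231, 6, 4, 20]) [ 0.57322705 -0.11528671  0.1       ]
```

It fired: the handle is back at rest and the cap has moved to (300,155). I'll retreat and verify.

```bash

python3 -m jog '[-10,0,0,0,0, -30,0,0,0,0, -60,0,0,0,0, -95,0,0,0,0, -130,0,0,0,0]' 
python3 -m jog '[-20,0,0,0,0, -40,0,-30,0,0, -40,0,-60,0,0, -40,0,-90,0,0, -40,0,-90,0,0]' 
python3 - <<'E'
from h import *
s=optics.camera('side'); t=optics.camera('top')
u=[p for p in blobs(s,'red',8,(280,140,320,175))]; print(u,[onz('side',*p[0],.105) for p in u])
v=[p for p in blobs(t,'red',5,(225,120,275,205))]; print(v,[onz('top',*p[0],.105) for p in v])
c,si=np.cos(.044),np.sin(.044)
for n,L in (('side',u),('top',v)):
  for p in L:
    d=onz(n,*p[0],.105)[:2]-[.593,-.0026]; print(n,'station mm',(1000*np.array([c*d[0]+si*d[1],-si*d[0]+c*d[1]])).round(1))
cv2.imwrite('pics/end.png',np.hstack([cv2.resize(t[120:270,130:350],(400,272)),cv2.resize(s[120:290,150:370],(400,309))[:272]])[:,:,::-1])
E
```

```text
time_s: 35.8
eef_pos: [0.5, -0.0058, 0.135]
eef_rot: [0.707, -0.0, 0.708, 0.0]
wrist_force: [-0.1, -0.3, -0.4]
opening: 0.001
time_s: 36.3
eef_pos: [0.4076, -0.0054, 0.1736]
eef_rot: [0.706, -0.0, 0.708, 0.0]
wrist_force: [0.5, 0.3, 0.0]
opening: 0.003
[([299.6, 155.4], [297, 154, 6, 4, 21])] [array([0.77018628, 0.11370128, 0.105     ])]
[([242.3, 138.4], [239, 136, 7, 6, 32])] [array([0.76749864, 0.11059389, 0.105     ])]
side station mm [182.1 108.4]
top station mm [179.3 105.4]
```

View pics/end.png

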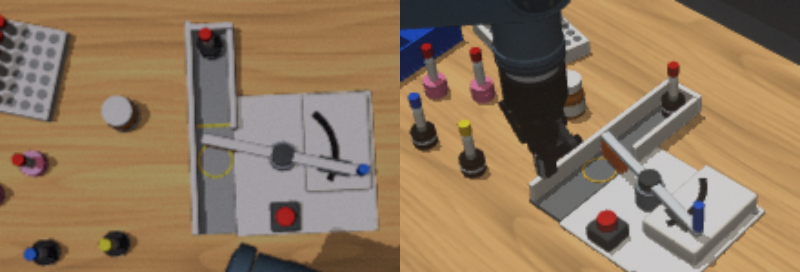

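The tube stands upright in the bay at station (180, 106), against the end wall. Everything else is in place and the arm is clear.

```bash
python3 -c "
from bench import hand_in; print(hand_in())"
```

```text
the job is handed in; nothing more can be done
None
```

The kicker drove the red-capped tube into the bay, and I handed the job in at about 36 s with the arm clear and touching nothing. `hand_in` gives no verdict, so the results below are my own checks.

- **Cocking:** I pushed the handle round by feel until the end stop raised the force from about 8 N to 16 N. On backing off the force fell to zero, and pictures showed the lever staying cocked at q ≈ 1.0.
- **Placing:** The tube was released upright in the yellow ring. Its cap measured (0.5897, 0.1033), against a ring centre of (0.5899, 0.1028).
- **Kick:** I pressed the trigger with the fingers shut. The lever returned to its rest position, and the tube stands upright in the bay near station (180, 106) mm. The top and side views agree on that to about 4 mm.
- **Rest of the table:** The other tubes and the jar look unmoved in the last picture. The marker, bottle and label roll were not in it, and the arm did not go near them again after the cocking.

Some checks failed or disagreed:

- **First grasp:** It missed because the usable fingertips sit 20–30 mm behind the reported TCP. The tube was not touched, and a second try 30 mm lower held it.
- **First ring estimate:** It was 4 mm off because the arm was still settling. I measured it again before placing.
- **Trigger force:** The trigger bottomed at about 20 N.
- **Picture budget:** I viewed 12 pictures, two over the 10 allowed.

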